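# Load the soap-band rolls and lock their chucks

## Robot

A 6-joint arm with a two-finger parallel gripper is mounted at the origin on a cart in front of the work surface, level with it; the furniture and walls round the work are solid. World frame = base frame: x ahead of the robot, y to its left, z up, the work surface at z = 0. Lengths are in m, angles in rad, forces in N, time in s.
With the tool pointing down it reaches from about 0.4 to 0.825 m from the base axis. Payload 7 kg.
Tool frame: the origin (TCP) lies midway between the tips of the shut fingers; the grasp point (between the pads) lies 19 mm behind it; z points along the fingers, y is the line along which they close (so a half turn about z gives the same grasp; the last joint's range is limited). The gripper opens to 88 mm and grips with 3 to 60 N. Pads are 19 mm wide; open, the fingers measure 130 mm over their backs; the gripper's body (78 mm by 193 mm) begins 47 mm behind the grasp point.
Start: joints at [1.477, 0.359, 0.012, 0, -1.224, -0.288], TCP at [0.252, 0.626, 0.227] pointing down, gripper open.
Joint ranges: [-3.07, 3.07], [-1.43, 2.12], [-1.02, 1.25], [-3.03, 1.67], [-3.05, -0], [-3.03, 3.03]. Speed limits (rad/s): [2.39, 2.39, 3.01, 3.14, 3.14, 3.14].

## Interface

Orientations are given as [roll, pitch, yaw] about the fixed x, y, z axes, in that order (R = Rz(yaw) Ry(pitch) Rx(roll)).
In Python, from station import arm gives the robot as it stands.
- The arm moves only by the tool servo_tool, never from a script. Its argument "deltas" is a list of rows, each a list of 7 numbers: the closure, from -1 (fully open) to 1 (shut), then the shift along the tool's x, y, z in mm, then the turn, a rotation vector about the tool's x, y, z in degrees. In form: [[gripper, x, y, z, ax, ay, az], ...]. A call has 1 to 20 rows; each row shifts and turns the commanded pose from where the row before left it, along the tool's axes as they then stand; what a row does not reach is not made up. A row lasts 1/12 s, in which the tool goes at most 41.7 mm and 7.16 degrees, less where a joint would pass 70% of its speed; a pose out of reach is approached as far as the arm can. A call is refused whole if a number of a shift passes 41.7 or a number of a turn 7.16, either way. A call with a gripper value outside its range is refused whole. The fingers move at their own pace and stop on an object; "squeeze" is the grip in N (left out, the last holds). Time passes only in rows, so rows that do not move let the fingers close. It gives the time, the measured TCP pose, the force, the opening and the grip force at its end, in the units of the state.
- arm.get_state(): the state, without advancing time (a new reading comes with each control period).
- arm.grab_frame(name): name is "scene" or "top" or "wrist"; returns a dict with "color" (420x560x3 uint8, red, green, blue), "K" (3x3 intrinsics, pixels), "position" and "orientation" of the camera in the world. Camera axes: x right, y down, z forward; pixel columns grow to the right and rows downward; lengths in m; the calibration is good to about 2 mm. The wrist camera is an equidistant fisheye: a pixel r from the principal point sees the ray r / f radians off the axis. A picture is of the moment at which its call begins. There is no depth.
- arm.job_done(): hands the job in; it is judged then, once.
Trained networks look in a picture, given as the dict that the camera call returned (one of the last four; its "shot" number tells which), for a name from the list of things; names that differ only in an ending like _2 or _b are one class to them, and where a whole thing is asked for, a point or a joint stands for the part that bears it (a point fixed in the world has none). Each returns a list of dicts, best first, with "conf" (0 to 1); they miss things now and then, are a little off and sometimes report something else, mostly with a low value. They report only what shows in the picture. A call takes as long as a camera call.
- arm.recognise(query, picture): "at" ([x, y, z] in m, in the coordinates of the camera as it stood for that picture, good to about 4 mm: the middle of the surface that is visible of it).
The state is a dict: "t": time; "q": joint angles; "qd": joint speeds; "joint_efforts": joint torques, N m; "eef_pos": TCP position; "ee_rot": TCP orientation; "force": force on the tool from outside, world axes, zero at the start; "moment": the same for the moment, N m; "width": finger opening in m; "gripper_force": force on a finger pad.
Only numpy, scipy, OpenCV 4.12 (cv2) and the standard library are available. Lean on these libraries where they do the work, as an engineer would, in place of code of your own. Each camera call takes 0.05 s, during which the arm holds its last target. There are 200 camera calls.

## Task

Get the soap-wrapping station ready: take the empty paper-roll core off its chuck and put it in the open cardboard box, and slide each roll of paper bands fully down onto the chuck whose disc has the roll's colour. Then push the red key on top of every chuck down and turn it clockwise to its stop so that it stays locked, also on a chuck for which there is no roll, and leave the jars, the bottle, the soap and the spectacles where they are.

Things in the scene. Friction and masses are not known exactly. Their poses are not given: they have to be found in the camera images.
- roll_lilac_mid (a point): Centre, half-way up, of the lilac roll of paper soap bands: an upright ring 62 mm across and 40 mm high with pale stripes, on a brown cardboard core with a 43 mm bore from end to end, 110 g, loose on the table at the start, z axis along the bore. It may be absent (None).
- chuck_lilac_seat (a point): Chuck with lilac disc, fixed to the table: round foot 92 mm across, 12 mm high; lilac disc 67 mm across, its top 16 mm above the table; upright spindle 36 mm across, tapered top 55.5 mm above the table; above it a sprung cap 33 mm across, 73.5 mm high, carrying the red key (1 mm above it, top at 88.5 mm). This point is on the axis, 36 mm above the table, where the centre of a fully seated roll (or core) lies.
- key_lilac_grip (a point): Red key bar on top of the lilac chuck, 25 mm long, 10 mm wide, 14 mm high. This point: half-way up the bar, on its pivot, 8 mm from its blunt end; x axis along the bar to its far end (white mark), 17 mm away; z up. At the start it is 81.5 mm above the table, 9 mm off the spindle's axis. Pinch it here from above across the 10 mm width; it turns only while pressed over 6.5 mm.
- press_lilac (a joint): How far the key of the lilac chuck is pushed down, m: 0 raised (start), stop at 0.009. Spring of about 3 N at 0, 5 N at the stop. Let go unturned it springs up to 0; let go after turning it rises to about 0.0065 and stays there, caught under a tab.
- key_lilac (a joint): Turn of the lilac chuck's key, rad, clockwise from above: 0 open (start), 1.31 end stop; little friction, stays where left once caught. Unpressed it stops after about 0.2. A flat steel arm under the bar swings with it out of the cap, just above a seated roll's edge, and holds it: rolls and core go on or off only with the key at 0.
- roll_green_mid (a point): Centre, half-way up, of the green roll of paper soap bands: an upright ring 62 mm across and 40 mm high with pale stripes, on a brown cardboard core with a 43 mm bore from end to end, 110 g, loose on the table at the start, z axis along the bore. It may be absent (None).
- chuck_green_seat (a point): Chuck with green disc, fixed to the table: round foot 92 mm across, 12 mm high; green disc 67 mm across, its top 16 mm above the table; upright spindle 36 mm across, tapered top 55.5 mm above the table; above it a sprung cap 33 mm across, 73.5 mm high, carrying the red key (1 mm above it, top at 88.5 mm). This point is on the axis, 36 mm above the table, where the centre of a fully seated roll (or core) lies.
- key_green_grip (a point): Red key bar on top of the green chuck, 25 mm long, 10 mm wide, 14 mm high. This point: half-way up the bar, on its pivot, 8 mm from its blunt end; x axis along the bar to its far end (white mark), 17 mm away; z up. At the start it is 81.5 mm above the table, 9 mm off the spindle's axis. Pinch it here from above across the 10 mm width; it turns only while pressed over 6.5 mm.
- press_green (a joint): How far the key of the green chuck is pushed down, m: 0 raised (start), stop at 0.009. Spring of about 3 N at 0, 5 N at the stop. Let go unturned it springs up to 0; let go after turning it rises to about 0.0065 and stays there, caught under a tab.
- key_green (a joint): Turn of the green chuck's key, rad, clockwise from above: 0 open (start), 1.31 end stop; little friction, stays where left once caught. Unpressed it stops after about 0.2. A flat steel arm under the bar swings with it out of the cap, just above a seated roll's edge, and holds it: rolls and core go on or off only with the key at 0.
- roll_orange_mid (a point): Centre, half-way up, of the orange roll of paper soap bands: an upright ring 62 mm across and 40 mm high with pale stripes, on a brown cardboard core with a 43 mm bore from end to end, 110 g, loose on the table at the start, z axis along the bore. It may be absent (None).
- chuck_orange_seat (a point): Chuck with orange disc, fixed to the table: round foot 92 mm across, 12 mm high; orange disc 67 mm across, its top 16 mm above the table; upright spindle 36 mm across, tapered top 55.5 mm above the table; above it a sprung cap 33 mm across, 73.5 mm high, carrying the red key (1 mm above it, top at 88.5 mm). This point is on the axis, 36 mm above the table, where the centre of a fully seated roll (or core) lies.
- key_orange_grip (a point): Red key bar on top of the orange chuck, 25 mm long, 10 mm wide, 14 mm high. This point: half-way up the bar, on its pivot, 8 mm from its blunt end; x axis along the bar to its far end (white mark), 17 mm away; z up. At the start it is 81.5 mm above the table, 9 mm off the spindle's axis. Pinch it here from above across the 10 mm width; it turns only while pressed over 6.5 mm.
- press_orange (a joint): How far the key of the orange chuck is pushed down, m: 0 raised (start), stop at 0.009. Spring of about 3 N at 0, 5 N at the stop. Let go unturned it springs up to 0; let go after turning it rises to about 0.0065 and stays there, caught under a tab.
- key_orange (a joint): Turn of the orange chuck's key, rad, clockwise from above: 0 open (start), 1.31 end stop; little friction, stays where left once caught. Unpressed it stops after about 0.2. A flat steel arm under the bar swings with it out of the cap, just above a seated roll's edge, and holds it: rolls and core go on or off only with the key at 0.
- core_mid (a point): Centre, half-way up, of the empty brown cardboard core: a tube 48 mm across outside, 43 mm inside, 40 mm high, 30 g, loose; at the start it stands on the lilac chuck's disc round its spindle. z axis along the tube.
- scrap_box: Open-topped brown cardboard box fixed to the table, empty, 160 mm along its x, 220 mm along its y, 60 mm high, walls and floor about 4 mm thick, with narrow flaps folded outward along its two long rims; origin at the centre of its underside.
- copper_jar: Bystander, not to be disturbed: copper-coloured pigment jar, white lid, 47 mm across, 47 mm high, loose; origin at the centre of its underside.
- teal_jar: Bystander, not to be disturbed: teal pigment jar, white lid, 55 mm across, 50 mm high, loose; origin at the centre of its underside.
- amber_bottle: Bystander, not to be disturbed: small amber bottle with black cap, 38 mm across, 78 mm high, loose; origin at the centre of its underside.
- soap: Bystander, not to be disturbed: block of lilac soap, 71x67x57 mm, loose; origin at the centre of its underside.
- goggles: Bystander, not to be disturbed: blue safety spectacles, folded, 54x137x50 mm, loose; origin at the centre of its underside.

How it is judged:
At the end, for the whole second after the job is handed in: Each roll present sits on the chuck of its colour (7 mm of the axis, 4 mm of seated height, tilt under 0.12 rad, at rest); every key is turned over 1.05 rad and held down over 5 mm; the core rests inside the cardboard box, its centre below 45 mm (horizontal distance between roll_lilac_mid and chuck_lilac_seat below 0.007 m and z of roll_lilac_mid in the frame of chuck_lilac_seat between -0.004 and 0.004 m and angle between each of roll_lilac_mid, roll_green_mid, roll_orange_mid's own z axis and vertical below 0.12 rad and linear speed of each of roll_lilac, roll_green, roll_orange, core below 0.02 m/s and value of joint each of key_lilac, key_green, key_orange above 1.05 rad and value of joint each of press_lilac, press_green, press_orange above 0.005 m and horizontal distance between roll_green_mid and chuck_green_seat below 0.007 m and z of roll_green_mid in the frame of chuck_green_seat between -0.004 and 0.004 m and horizontal distance between roll_orange_mid and chuck_orange_seat below 0.007 m and z of roll_orange_mid in the frame of chuck_orange_seat between -0.004 and 0.004 m and x of core_mid in the frame of scrap_box between -0.07 and 0.07 m and y of core_mid in the frame of scrap_box between -0.1 and 0.1 m and z of core_mid in the frame of scrap_box below 0.045 m); the robot touches nothing.
It fails at once if the copper jar is shifted by more than 3 cm (distance of copper_jar from where it was at the start of the episode above 0.03 m).
It fails at once if the teal jar is shifted by more than 3 cm (distance of teal_jar from where it was at the start of the episode above 0.03 m).
It fails at once if the amber bottle is shifted by more than 3 cm (distance of amber_bottle from where it was at the start of the episode above 0.03 m).
It fails at once if the soap is shifted by more than 3 cm (distance of soap from where it was at the start of the episode above 0.03 m).
It fails at once if the goggles is shifted by more than 3 cm (distance of goggles from where it was at the start of the episode above 0.03 m).
Of roll_lilac, roll_green, roll_orange only 2 to 3 are there at a start; the rules pass over those that are not, and their reading is None.
At some moment in a run one of roll_lilac, roll_green, roll_orange may be knocked a few centimetres aside while the robot is not near it.
Once in a run the grip may slacken for a moment while it holds something.
It also fails if it takes over 200 s, if anything falls off the work surface, if the arm or the gripper's body presses on something with over 40 N, if the wrist force passes 120 N, or if a joint passes its speed limit or range.

## Working session

There is one attempt and no reset: what is moved stays moved. The work goes in short steps, Python scripts to look and compute and a tool call to move; the robot and the scene stay as the last step left them, time stands still between calls to the robot, and variables do not carry over. Pictures are saved under pics/ and viewed, at most 14 in all, crops included, and the job is handed in when it is done.

Besides the shell and the picture viewer there is one more tool, called after "Emit:" by a JSON object that holds its "name" and its "arguments". servo_tool: Moves the arm, as the interface text tells. Its arguments: {"type":"object","properties":{"deltas":{"type":"array","items":{"type":"array","items":{"type":"number"}}},"squeeze":{"type":"number"}},"required":["deltas"]}

```bash
ls; mkdir -p pics; cat > h.py <<'E'
import numpy as np, cv2
from scipy.spatial.transform import Rotation as R
from station import arm
def rot(o):
    o=np.array(o,float)
    return o if o.shape==(3,3) else (R.from_euler('xyz',o).as_matrix() if o.size==3 else R.from_quat(o).as_matrix())
def save(f,n): cv2.imwrite('pics/'+n,cv2.cvtColor(f['color'],cv2.COLOR_RGB2BGR))
def world(f,p): return np.array(f['position'])+rot(f['orientation'])@np.array(p)
def rec(f,q,k=2):
    for d in arm.recognise(q,f)[:k]: print(q,round(d['conf'],2),(world(f,d['at'])*1000).round(0))
def ray(f,u,v,z,fish=False):
    K=np.array(f['K']);x=(u-K[0,2])/K[0,0];y=(v-K[1,2])/K[1,1]
    if fish:
        r=np.hypot(x,y);s=np.sin(r)/r if r>1e-9 else 1;d=np.array([x*s,y*s,np.cos(r)])
    else: d=np.array([x,y,1.])
    d=rot(f['orientation'])@d;p=np.array(f['position'])
    return p+d*(z-p[2])/d[2]
def proj(f,P,fish=False):
    K=np.array(f['K']);c=rot(f['orientation']).T@(np.array(P)-np.array(f['position']))
    if fish:
        th=np.arctan2(np.hypot(c[0],c[1]),c[2]);n=np.hypot(c[0],c[1]);a=c[:2]/n*th
    else: a=c[:2]/c[2]
    return a[0]*K[0,0]+K[0,2],a[1]*K[1,1]+K[1,2]
E
python3 - <<'E'
from h import *
s=arm.get_state();print(s)
for n in('top','scene'):
    f=arm.grab_frame(n);save(f,n+'0.png');print(n,f['K'],f['position'],f['orientation'])
    for q in['roll_lilac_mid','roll_green_mid','roll_orange_mid','key_lilac_grip','key_green_grip','key_orange_grip','core_mid','scrap_box','copper_jar','teal_jar','amber_bottle','soap','goggles']: rec(f,q)
E
```

```text
pics
{'t': 0.0, 'q': array([ 1.47708441e+00,  3.59399643e-01,  1.10743180e-02, -3.90738380e-04,
       -1.22407610e+00, -2.88080247e-01]), 'qd': array([ 1.24706715e-04,  1.47847649e-03, -6.02952406e-04,  2.74506967e-04,
       -7.38624482e-05,  8.90695430e-05]), 'joint_efforts': array([-2.26565724e-03, -5.82722390e+01,  2.93057907e+01,  6.99756503e+00,
        7.07566258e-03, -1.58204384e-04]), 'eef_pos': array([0.25133648, 0.62594428, 0.22561384]), 'ee_rot': array([ 3.13994933e+00, -1.03896172e-04, -3.81925149e-01]), 'force': array([0.07826138, 0.60335494, 0.7098126 ]), 'moment': array([0.01673885, 0.01531172, 0.01266052]), 'gripper_force': 0.0, 'width': 0.08778131449141656}
top [[527.07755315   0.         271.61862158]
 [  0.         527.07755315 206.31072328]
 [  0.           0.           1.        ]] [0.29882076 0.00306144 1.42594314] [-2.92614507  0.00541824 -1.61628141]
roll_lilac_mid 0.85 [442.   8.  42.]
roll_green_mid 0.52 [456. 139.  41.]
roll_orange_mid 0.56 [ 443. -131.   38.]
key_green_grip 0.42 [561.  -6.  83.]
key_orange_grip 0.57 [619. 170.  88.]
key_orange_grip 0.22 
[... 441 characters left out ...]
0.13601927 -0.41850623  0.85488422] [-2.3115765   0.02036424 -1.07000575]
roll_lilac_mid 0.57 [434.   3.  30.]
roll_green_mid 0.75 [450. 135.  32.]
roll_orange_mid 0.59 [ 442. -134.   31.]
roll_orange_mid 0.33 [ 582. -177.   44.]
key_lilac_grip 0.59 [ 591. -173.   93.]
key_lilac_grip 0.32 [560.  -9.  88.]
key_green_grip 0.53 [562. -12.  88.]
key_orange_grip 0.53 [619. 165.  85.]
core_mid 0.66 [ 583. -177.   44.]
scrap_box 0.87 [ 489. -398.    5.]
scrap_box 0.6 [454. 390.  52.]
copper_jar 0.84 [406. 290.  41.]
teal_jar 0.65 [661. 270.  48.]
teal_jar 0.65 [ 488. -397.    3.]
amber_bottle 0.78 [552. 303.  49.]
soap 0.74 [456. 392.  49.]
goggles 0.5 [732. 155.  34.]
goggles 0.32 [553. -17.  20.]
```

View pics/top0.png

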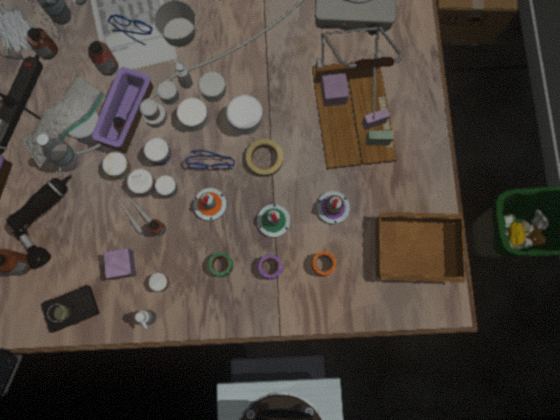

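View pics/scene0.png

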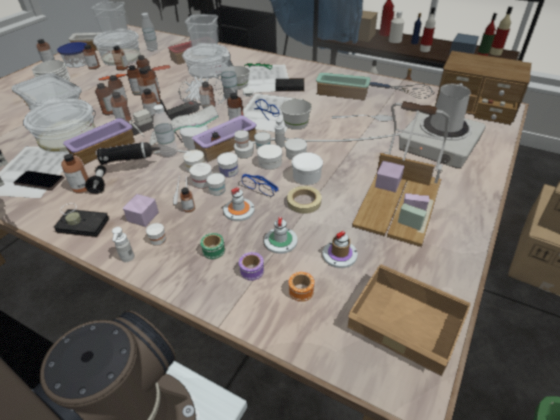

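The top view shows the lilac, green and orange rolls at about (270,266), (220,264) and (324,263). The chucks are at (333,207), (273,220) and (209,204), and the box is at (420,247). In the scene view the core is on the lilac chuck at (340,247). The reports "roll_orange (582,-177)" and the box at soap/goggles are false. I'll square the tool and move to a hover over the lilac chuck.

Emit:
{"name": "servo_tool", "arguments": {"deltas": [[-1,0,0,0,0,0,-5.5],[-1,0,0,0,0,0,-5.5],[-1,0,0,0,0,0,-5.5],[-1,0,0,0,0,0,-5.4],[-1,13,33,0,0,0,0],[-1,13,33,0,0,0,0],[-1,13,33,0,0,0,0],[-1,13,33,0,0,0,0],[-1,13,33,0,0,0,0],[-1,13,33,0,0,0,0],[-1,13,33,0,0,0,0],[-1,13,33,0,0,0,0],[-1,13,33,0,0,0,0],[-1,13,33,0,0,0,0],[-1,13,33,0,0,0,0]]}}

```text
t: 2.65
eef_pos: [0.3949, 0.2618, 0.2269]
ee_rot: [-3.141, -0.001, 0.001]
force: [1.2, 1.0, 0.3]
width: 0.0876
gripper_force: 0.0
```

Emit:
{"name": "servo_tool", "arguments": {"deltas": [[-1,13,33,0,0,0,0],[-1,13,33,0,0,0,0],[-1,13,33,0,0,0,0],[-1,13,33,0,0,0,0],[-1,13,33,0,0,0,0],[-1,13,33,0,0,0,0],[-1,13,33,0,0,0,0],[-1,13,33,0,0,0,0],[-1,13,33,0,0,0,0],[-1,13,33,0,0,0,0],[-1,13,33,0,0,0,0],[-1,13,33,0,0,0,0],[-1,13,33,0,0,0,0],[-1,0,0,0,0,0,0],[-1,0,0,0,0,0,0],[-1,0,0,0,0,0,0]]}}

```text
t: 3.98
eef_pos: [0.5636, -0.1657, 0.2263]
ee_rot: [-3.141, 0.001, -0.001]
force: [-0.1, 1.3, -0.2]
width: 0.0877
gripper_force: 0.0
```

```bash
python3 - <<'E'
from h import *
s=arm.get_state();print(s['t'],s['eef_pos'],s['ee_rot'],s['q'],s['force'])
f=arm.grab_frame('wrist');save(f,'w1.png');print(f['K'],f['position'],f['orientation'])
for q in['core_mid','key_lilac_grip','key_green_grip','chuck_lilac_seat']: rec(f,q)
E
```

```text
3.9833 [ 0.56357774 -0.1656615   0.22627473] [-3.14142691e+00  5.14871974e-04 -5.92886796e-04] [ 4.65880169e-02  2.16262365e-01 -1.87253291e-01 -2.06380385e-04
 -1.16778716e+00  1.52369637e+00] [-0.13738822  1.30978948 -0.21361599]
[[325.1922621    0.         280.69859712]
 [  0.         325.1922621  205.2493764 ]
 [  0.           0.           1.        ]] [ 0.63402417 -0.16628535  0.38342691] [ 2.88010672e+00  6.41120111e-04 -1.57175267e+00]
core_mid 0.68 [ 598. -177.   53.]
core_mid 0.36 [566. -15.  86.]
key_lilac_grip 0.64 [ 593. -170.   86.]
key_lilac_grip 0.29 [624. 163.  85.]
key_green_grip 0.57 [564. -12.  87.]
key_green_grip 0.17 [ 520. -355.    4.]
chuck_lilac_seat 0.95 [ 608. -174.   14.]
```

View pics/w1.png

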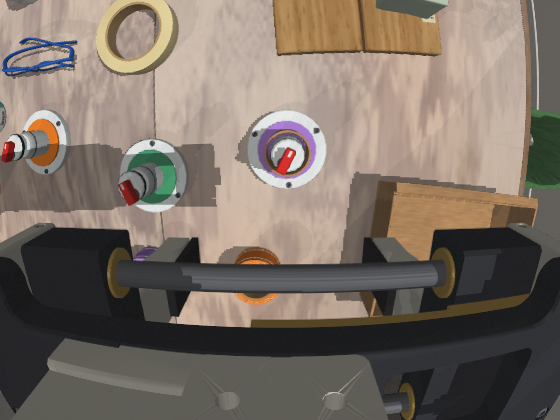

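The wrist view shows the lilac chuck with core and red key at (287,149), green at (153,175), orange at (40,142), and the orange roll under the gripper at (255,275). I'll rectify this view at known heights to get precise centres and key directions.

```bash
cat >> h.py <<'E'
def ortho(f,c,z,half=0.07,n=280,fish=True):
    # rows: world x decreasing, cols: world y decreasing (as in the top view)
    a=np.linspace(half,-half,n);X,Y=np.meshgrid(c[0]+a,c[1]+a,indexing='ij')
    K=np.array(f['K']);P=np.stack([X,Y,np.full_like(X,z)],-1)-np.array(f['position']);C=P@rot(f['orientation'])
    if fish:
        r=np.hypot(C[...,0],C[...,1]);s=np.arctan2(r,C[...,2])/r
    else: s=1/C[...,2]
    u=C[...,0]*s*K[0,0]+K[0,2];v=C[...,1]*s*K[1,1]+K[1,2]
    return cv2.cvtColor(cv2.remap(f['color'],u.astype(np.float32),v.astype(np.float32),cv2.INTER_LINEAR),cv2.COLOR_RGB2BGR)
def px2w(c,u,v,half=0.07,n=280):
    k=2*half/(n-1);return np.array([c[0]+half-v*k,c[1]+half-u*k])
def circ(f,c,z,rad,half=0.07,n=280,fish=True):
    """centre of the circle of known radius at height z, by best mean radial gradient"""
    g=cv2.cvtColor(ortho(f,c,z,half,n,fish),cv2.COLOR_BGR2LAB).astype(np.float32)
    gx=cv2.GaussianBlur(g,(0,0),1.5);k=2*half/(n-1);t=np.linspace(0,2*np.pi,120,endpoint=False)
    best=[]
    S=np.arange(-50,51,1)
    def samp(u,v,r): return cv2.remap(gx,(u+r*np.cos(t)).astype(np.float32)[None],(v+r*np.sin(t)).astype(np.float32)[None],cv2.INTER_LINEAR)[0]
    for du in S:
        for dv in S:
            u=n/2+du;v=n/2+dv;d=np.linalg.norm(samp(u,v,rad/k+2)-samp(u,v,rad/k-2),axis=1)
            best.append((np.minimum(d,40).mean(),u,v))
    b=max(best);return px2w(c,b[1],b[2],half,n),b[0]
def key(f,c,z,half=0.07,n=280,fish=True):
    o=ortho(f,c,z,half,n,fish);h=cv2.cvtColor(o,cv2.COLOR_BGR2HSV)
    m=(((h[...,0]<6)|(h[...,0]>172))&(h[...,1]>170)&(h[...,2]>60)).astype(np.uint8)
    k,l,st,ce=cv2.connectedComponentsWithStats(m);i=1+np.argmax(st[1:,4]);r=cv2.minAreaRect(np.argwhere(l==i)[:,::-1].astype(np.float32))
    return px2w(c,*r[0],half,n),np.array(r[1])*2*half/(n-1)*1000,r[2]
E
python3 - <<'E'
from h import *
f=arm.grab_frame('wrist');ims=[]
for nm,c in(('lil',(.593,-.172)),('gre',(.562,-.010)),('ora',(.620,.167))):
    print(nm,circ(f,c,.012,.046),circ(f,c,.016,.0335),key(f,c,.0885))
    a=ortho(f,c,.012);b=ortho(f,c,.0885);ims.append(np.vstack([a,b]))
cv2.imwrite('pics/o1.png',cv2.resize(np.hstack(ims),(800,533)))
f=arm.grab_frame('top')
for nm,c in(('lil',(.438,.005)),('gre',(.453,.137)),('ora',(.442,-.132))): print(nm,circ(f,c,.04,.031,fish=False))
E
```

```text
lil (array([ 0.60077778, -0.1722509 ]), np.float32(27.070967)) (array([ 0.60027599, -0.17275269]), np.float32(39.990887)) (array([ 0.59696415, -0.17034409]), array([ 9.8739635 , 24.23608978]), 26.56505012512207)
gre (array([ 0.57178495, -0.00774194]), np.float32(27.670582)) (array([ 0.57228674, -0.00874552]), np.float32(31.683403)) (array([ 0.56896338, -0.01308479]), array([23.24461851, 14.53866008]), 66.37062072753906)
ora (array([0.62577061, 0.16524373]), np.float32(30.120207)) (array([0.62577061, 0.16323656]), np.float32(34.695503)) (array([0.62139163, 0.16006885]), array([19.86203539, 27.97790801]), 24.623563766479492)
lil (array([ 0.46032975, -0.0203405 ]), np.float32(5.497774))
gre (array([0.45124373, 0.1558172 ]), np.float32(12.4430065))
ora (array([ 0.44425806, -0.13325448]), np.float32(19.44122))
```

View pics/o1.png

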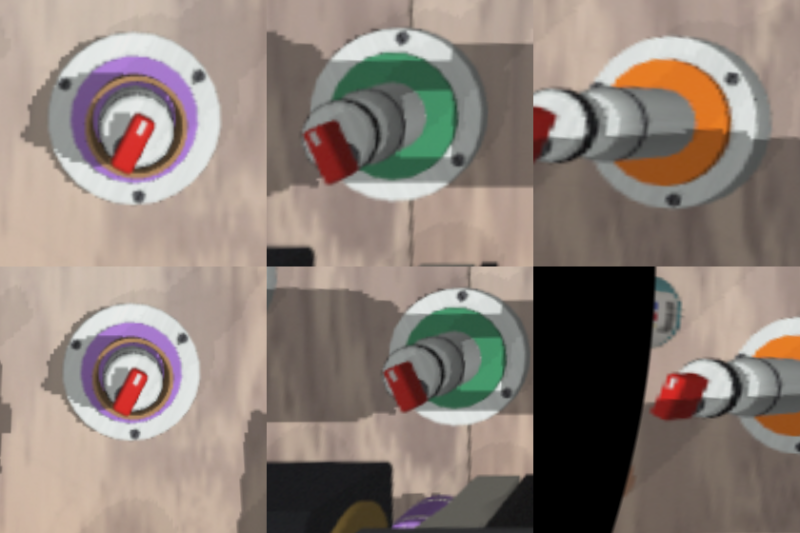

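Emit:
{"name": "servo_tool", "arguments": {"deltas": [[-1,9,2,20,0,0,0],[-1,9,2,20,0,0,0],[-1,9,2,20,0,0,0],[-1,10,1,20,0,0,0],[-1,0,0,20,0,0,0],[-1,0,0,20,0,0,0],[-1,0,0,20,0,0,0],[-1,0,0,20,0,0,0],[-1,0,0,20,0,0,0],[-1,0,0,16,0,0,0],[-1,0,0,0,0,0,0],[1,0,0,0,0,0,0],[1,0,0,0,0,0,0],[1,0,0,0,0,0,0],[1,0,0,0,0,0,0],[1,0,0,0,0,0,0],[1,0,0,0,0,0,0],[1,0,0,0,0,0,0]], "squeeze": 15}}

```text
t: 5.83
eef_pos: [0.601, -0.1725, 0.031]
ee_rot: [-3.142, -0.001, 0.0]
force: [0.4, -0.8, 3.2]
width: 0.0469
gripper_force: 15.1
```

Emit:
{"name": "servo_tool", "arguments": {"deltas": [[1,0,0,-20,0,0,0],[1,0,0,-20,0,0,0],[1,0,0,-20,0,0,0],[1,0,0,-20,0,0,0],[1,0,0,-20,0,0,0],[1,0,0,-20,0,0,0],[1,-16,31,0,0,0,0],[1,-16,31,0,0,0,0],[1,-16,32,0,0,0,0],[1,-17,32,0,0,0,0],[1,-17,32,0,0,0,0],[1,-17,32,0,0,0,0],[1,-17,32,0,0,0,0],[1,0,0,25,0,0,0],[1,0,0,25,0,0,0],[1,0,0,25,0,0,0],[1,0,0,25,0,0,0],[1,0,0,20,0,0,0],[1,0,0,0,0,0,0],[1,0,0,0,0,0,0]]}}

```text
t: 7.5
eef_pos: [0.4842, -0.3944, 0.0299]
ee_rot: [-3.141, 0.002, 0.001]
force: [0.3, 0.0, 0.5]
width: 0.0469
gripper_force: 15.0
```

Emit:
{"name": "servo_tool", "arguments": {"deltas": [[-1,0,0,0,0,0,0],[-1,0,0,0,0,0,0],[-1,0,0,0,0,0,0],[-1,0,0,0,0,0,0],[-1,0,0,0,0,0,0],[-1,0,0,-25,0,0,0],[-1,0,0,-25,0,0,0],[-1,0,0,-25,0,0,0],[-1,0,0,-30,0,0,0],[-1,0,0,-30,0,0,0],[-1,-10,-28,-15,0,0,0],[-1,-10,-28,-15,0,0,0],[-1,-10,-28,-15,0,0,0],[-1,-10,-28,0,0,0,0],[-1,-15,-28,0,0,0,0],[-1,-15,-28,0,0,0,0],[-1,0,0,0,0,0,0],[-1,0,0,0,0,0,0]]}}

```text
t: 9.0
eef_pos: [0.4146, -0.2256, 0.2117]
ee_rot: [3.141, -0.002, 0.003]
force: [0.1, -0.2, 0.1]
width: 0.0878
gripper_force: 0.0
```

```bash
python3 - <<'E'
from h import *
s=arm.get_state();print(s['t'],s['eef_pos'],s['ee_rot'])
f=arm.grab_frame('wrist');save(f,'w2.png')
for q in['core_mid','scrap_box','roll_orange_mid']: rec(f,q)
f=arm.grab_frame('top')
for q in['core_mid','scrap_box','roll_orange_mid','roll_lilac_mid','roll_green_mid']: rec(f,q)
E
```

```text
9.0 [ 0.4146077  -0.22555495  0.21167582] [ 3.14137685e+00 -2.39262516e-03  2.83678827e-03]
core_mid 0.74 [ 486. -403.   28.]
scrap_box 0.91 [ 471. -380.    5.]
roll_orange_mid 0.56 [ 442. -137.   40.]
scrap_box 0.16 [668. 281.  46.]
roll_lilac_mid 0.69 [618. 166.  73.]
roll_lilac_mid 0.43 [555. 303.  63.]
roll_green_mid 0.84 [458. 139.  37.]
roll_green_mid 0.63 [ 421. -483.   38.]
```

View pics/w2.png

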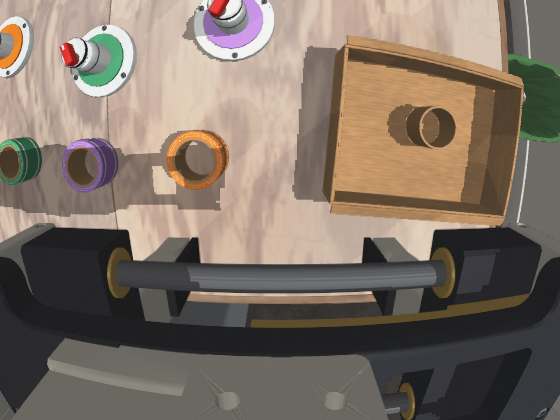

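The core stands in the box at (432,127). The rolls are visible at (197,158) orange, (90,163) lilac and (18,160) green. I'll fit their circles.

```bash
python3 - <<'E'
from h import *
f=arm.grab_frame('wrist')
for nm,c in(('ora',(.442,-.134)),('lil',(.438,.003)),('gre',(.453,.136))): print(nm,circ(f,c,.04,.031),circ(f,c,.04,.0215))
E
```

```text
ora (array([ 0.44576344, -0.13525448]), np.float32(33.337296)) (array([ 0.44626523, -0.13525448]), np.float32(29.041555))
lil (array([0.44377061, 0.00726523]), np.float32(27.429342)) (array([0.44477419, 0.00525806]), np.float32(21.50118))
gre (array([0.45626165, 0.13825806]), np.float32(18.879616)) (array([0.45575986, 0.13524731]), np.float32(24.760948))
```

Emit:
{"name": "servo_tool", "arguments": {"deltas": [[-1,8,-22,0,0,0,0],[-1,8,-22,0,0,0,0],[-1,8,-23,10,0,0,0],[-1,7,-23,20,0,0,0],[-1,0,0,25,0,0,0],[-1,0,0,25,0,0,0],[-1,0,0,25,0,0,0],[-1,0,0,25,0,0,0],[-1,0,0,25,0,0,0],[-1,0,0,20,0,0,0],[-1,0,0,21,0,0,0],[-1,0,0,0,0,0,0],[1,0,0,0,0,0,0],[1,0,0,0,0,0,0],[1,0,0,0,0,0,0],[1,0,0,0,0,0,0],[1,0,0,0,0,0,0],[1,0,0,0,0,0,0]], "squeeze": 30}}

```text
t: 11.05
eef_pos: [0.4467, -0.1365, 0.0157]
ee_rot: [-3.141, -0.002, 0.001]
force: [-1.1, 2.0, 7.6]
width: 0.0614
gripper_force: 30.0
```

Emit:
{"name": "servo_tool", "arguments": {"deltas": [[1,0,0,-20,0,0,0],[1,0,0,-30,0,0,0],[1,0,0,-30,0,0,0],[1,0,0,-30,0,0,0],[1,0,0,-20,0,0,0],[1,12,-30,0,0,0,0],[1,12,-30,0,0,0,0],[1,12,-30,0,0,0,0],[1,12,-30,0,0,0,0],[1,12,-30,0,0,0,0],[1,12,-30,0,0,0,0],[1,12,-30,0,0,0,0],[1,13,-30,0,0,0,0],[1,13,-30,0,0,0,0],[1,13,-31,0,0,0,0],[1,0,0,0,0,0,0],[1,0,0,0,0,0,0]]}}

```text
t: 12.47
eef_pos: [0.5687, 0.166, 0.1441]
ee_rot: [3.141, 0.001, 0.002]
force: [-0.6, -1.4, -1.3]
width: 0.0615
gripper_force: 30.0
```

```bash
python3 - <<'E'
from h import *
s=arm.get_state();print(s['t'],s['eef_pos'],s['ee_rot'],s['width'],s['gripper_force'])
f=arm.grab_frame('wrist');save(f,'w3.png')
c=(.6255,.165);print(circ(f,c,.012,.046),circ(f,c,.016,.0335),key(f,c,.0885))
E
```

```text
12.4667 [0.56867262 0.16598798 0.14410702] [3.14138743e+00 7.36206200e-04 2.36882781e-03] 0.06151598717298816 29.99927376396954
(array([0.6257509 , 0.16625448]), np.float32(30.784891)) (array([0.6257509 , 0.16625448]), np.float32(40.0)) (array([0.6213853 , 0.16806093]), array([ 9.20073793, 23.78727465]), 26.56505012512207)
```

View pics/w3.png

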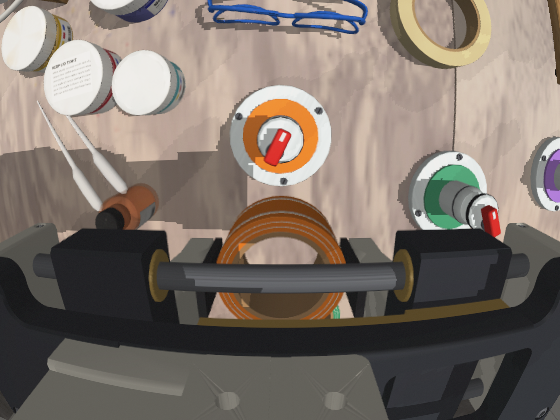

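The held orange roll is at (280,265), the orange chuck at (281,136) just ahead, and the amber bottle at (130,205) is clear. I'll lower the roll on.

Emit:
{"name": "servo_tool", "arguments": {"deltas": [[1,19,0,0,0,0,0],[1,19,0,0,0,0,0],[1,19,0,0,0,0,0],[1,0,0,0,0,0,0],[1,0,0,10,0,0,0],[1,0,0,10,0,0,0],[1,0,0,10,0,0,0],[1,0,0,10,0,0,0],[1,0,0,10,0,0,0],[1,0,0,10,0,0,0],[1,0,0,10,0,0,0],[1,0,0,10,0,0,0],[1,0,0,10,0,0,0],[1,0,0,10,0,0,0],[1,0,0,10,0,0,0],[1,0,0,0,0,0,0]]}}

```text
t: 13.85
eef_pos: [0.6251, 0.1642, 0.0325]
ee_rot: [3.141, 0.002, 0.0]
force: [-0.8, -0.6, -0.6]
width: 0.0617
gripper_force: 30.0
```

Emit:
{"name": "servo_tool", "arguments": {"deltas": [[-1,0,0,0,0,0,0],[-1,0,0,0,0,0,0],[-1,0,0,0,0,0,0],[-1,0,0,0,0,0,0],[-1,0,0,-20,0,0,0],[-1,0,0,-25,0,0,0],[-1,0,0,-25,0,0,0],[-1,0,0,-20,0,0,0],[-1,-4,-3,0,0,0,0],[-1,-3.5,-3,0,0,0,0],[-1,0,0,0,0,0,6.65],[-1,0,0,0,0,0,6.65],[-1,0,0,0,0,0,6.65],[-1,0,0,0,0,0,6.65],[-1,0,0,0,0,0,0],[-1,0,0,0,0,0,0]]}}

```text
t: 15.18
eef_pos: [0.6176, 0.1705, 0.1238]
ee_rot: [3.141, 0.001, -0.46]
force: [0.4, 0.1, 0.4]
width: 0.0876
gripper_force: 0.0
```

```bash
python3 - <<'E'
from h import *
s=arm.get_state();print(s['t'],s['eef_pos'],s['ee_rot'],s['width'])
f=arm.grab_frame('wrist');c=(.626,.166)
save(f,'w4.png');print(circ(f,c,.056,.031),key(f,c,.0885))
E
```

```text
15.1833 [0.61762026 0.17046383 0.12380274] [ 3.14068867e+00  7.67475571e-04 -4.60184457e-01] 0.08764145550651824
(array([0.62474552, 0.16374194]), np.float32(38.210228)) (array([0.62323517, 0.16721254]), array([ 9.4278177 , 26.46733082]), 25.201122283935547)
```

View pics/w4.png

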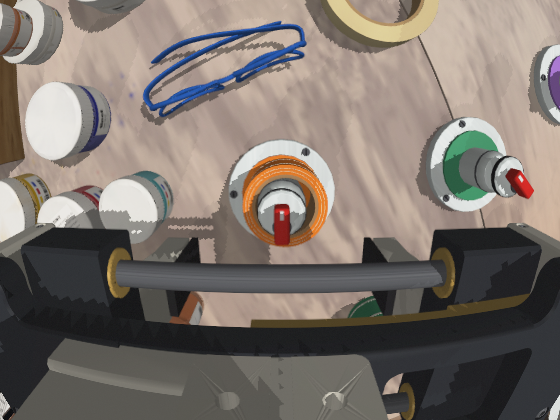

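The orange roll is seated round its spindle at (283,195). The key at (282,225) is aligned with the tool, so I'll descend and pinch it.

Emit:
{"name": "servo_tool", "arguments": {"deltas": [[-1,0,0,16,0,0,0],[-1,0,0,16,0,0,0],[-1,0,0,14,0,0,0],[1,0,0,0,0,0,0],[1,0,0,0,0,0,0],[1,0,0,0,0,0,0],[1,0,0,0,0,0,0],[1,0,0,0,0,0,0],[1,0,0,0,0,0,0],[1,0,0,0,0,0,0],[1,0,0,0,0,0,0],[1,0,0,0,0,0,0],[1,0,0,0,0,0,0]], "squeeze": 30}}

```text
t: 16.32
eef_pos: [0.6182, 0.1705, 0.0786]
ee_rot: [-3.142, -0.0, -0.464]
force: [-0.2, -1.3, -0.5]
width: 0.0264
gripper_force: 0.0
```

Emit:
{"name": "servo_tool", "arguments": {"deltas": [[1,0,0,0,0,0,0],[1,0,0,0,0,0,0],[1,0,0,0,0,0,0],[1,0,0,0,0,0,0],[1,0,0,3,0,0,0],[1,0,0,3,0,0,0],[1,0,0,2.5,0,0,0],[1,0,0,0,0,0,0],[1,0,0,0,0,0,0]]}}

```text
t: 17.07
eef_pos: [0.6178, 0.1699, 0.0697]
ee_rot: [3.14, 0.0, -0.464]
force: [-1.6, -4.0, 3.4]
width: 0.0097
gripper_force: 30.0
```

Emit:
{"name": "servo_tool", "arguments": {"deltas": [[1,0,0,0,0,0,6.5],[1,0,0,0,0,0,6.5],[1,0,0,0,0,0,6.5],[1,0,0,0,0,0,6.5],[1,0,0,0,0,0,6.5],[1,0,0,0,0,0,6.5],[1,0,0,0,0,0,6.5],[1,0,0,0,0,0,6.5],[1,0,0,0,0,0,6.5],[1,0,0,0,0,0,6.5],[1,0,0,0,0,0,6.5],[1,0,0,0,0,0,3],[1,0,0,0,0,0,0],[1,0,0,0,0,0,0]]}}

```text
t: 18.23
eef_pos: [0.6162, 0.1691, 0.0695]
ee_rot: [3.138, -0.003, -1.765]
force: [-6.4, -5.6, 5.9]
width: 0.0101
gripper_force: 30.0
```

Emit:
{"name": "servo_tool", "arguments": {"deltas": [[-1,0,0,0,0,0,0],[-1,0,0,0,0,0,0],[-1,0,0,0,0,0,0],[-1,0,0,0,0,0,0],[-1,0,0,-25,0,0,-6.8],[-1,0,0,-25,0,0,-6.8],[-1,0,0,-25,0,0,-6.8],[-1,0,0,-25,0,0,-6.8],[-1,0,0,-25,0,0,-6.8],[-1,0,0,-15,0,0,-6.8],[-1,0,0,0,0,0,-6.8],[-1,0,0,0,0,0,-6.8],[-1,0,0,0,0,0,-6.8],[-1,0,0,0,0,0,-6.8],[-1,0,0,0,0,0,-6.8],[-1,0,0,0,0,0,-6.8],[-1,0,0,0,0,0,-6.8],[-1,0,0,0,0,0,-6.8],[-1,0,0,0,0,0,-6]]}}

```text
t: 19.82
eef_pos: [0.6185, 0.171, 0.21]
ee_rot: [-3.141, -0.001, 0.008]
force: [-0.1, -0.1, -0.9]
width: 0.0877
gripper_force: 0.0
```

Emit:
{"name": "servo_tool", "arguments": {"deltas": [[-1,-30,30,0,0,0,0],[-1,-30,30,0,0,0,0],[-1,-30,30,0,0,0,0],[-1,-30,20,0,0,0,0],[-1,-30,15,0,0,0,0],[-1,-30,15,0,0,0,0],[-1,0,0,0,0,0,0],[-1,0,0,0,0,0,0]]}}

```text
t: 20.48
eef_pos: [0.4395, 0.0314, 0.211]
ee_rot: [-3.14, -0.003, 0.002]
force: [1.2, 0.5, 0.1]
width: 0.0878
gripper_force: 0.0
```

```bash
python3 - <<'E'
from h import *
s=arm.get_state();print(s['t'],s['eef_pos'],s['ee_rot'],s['width'])
f=arm.grab_frame('wrist');save(f,'w5.png')
for nm,c in(('ora',(.6258,.1663)),('gre',(.570,-.008))): print(nm,circ(f,c,.012,.046),key(f,c,.079 if nm=='ora' else .0885))
for nm,c in(('lil',(.444,.006)),('gre',(.456,.137))): print(nm,circ(f,c,.04,.031),circ(f,c,.04,.0215))
E
```

```text
20.4833 [0.43950549 0.03144969 0.21100734] [-3.14001806e+00 -2.58651782e-03  2.16165427e-03] 0.08781935112974432
ora (array([0.62504731, 0.16554731]), np.float32(25.434027)) (array([0.61517382, 0.16414525]), array([29.22730039, 11.59295044]), 12.528807640075684)
gre (array([ 0.57125448, -0.00674552]), np.float32(33.507)) (array([ 0.56565201, -0.00800743]), array([24.36463496, 10.9044516 ]), 64.88516235351562)
lil (array([0.4437491 , 0.00775627]), np.float32(38.45363)) (array([0.44475269, 0.00875986]), np.float32(34.878197))
gre (array([0.4562509 , 0.13875627]), np.float32(25.969616)) (array([0.4562509 , 0.13825448]), np.float32(25.722282))
```

View pics/w5.png

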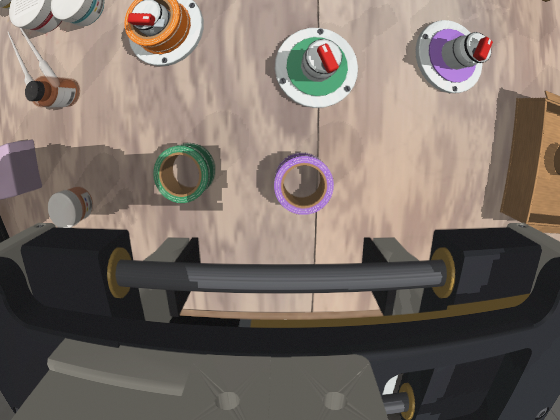

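The orange key at (142,18) has swung to its stop and stays down. The green roll is at (183,172), the lilac roll at (304,183), and the green key at (328,57) has its white mark on the far side. Next is the lilac roll.

Emit:
{"name": "servo_tool", "arguments": {"deltas": [[-1,2.5,11.5,10,0,0,0],[-1,2.5,11.5,20,0,0,0],[-1,0,0,25,0,0,0],[-1,0,0,25,0,0,0],[-1,0,0,25,0,0,0],[-1,0,0,25,0,0,0],[-1,0,0,25,0,0,0],[-1,0,0,25,0,0,0],[-1,0,0,15,0,0,0],[-1,0,0,0,0,0,0],[1,0,0,0,0,0,0],[1,0,0,0,0,0,0],[1,0,0,0,0,0,0],[1,0,0,0,0,0,0],[1,0,0,0,0,0,0],[1,0,0,0,0,0,0]], "squeeze": 30}}

```text
t: 21.87
eef_pos: [0.4459, 0.009, 0.016]
ee_rot: [-3.141, -0.002, 0.002]
force: [-1.3, 0.2, 6.6]
width: 0.0607
gripper_force: 29.7
```

Emit:
{"name": "servo_tool", "arguments": {"deltas": [[1,0,0,-20,0,0,0],[1,0,0,-30,0,0,0],[1,0,0,-30,0,0,0],[1,0,0,-30,0,0,0],[1,0,0,-20,0,0,0],[1,15,26,0,0,0,0],[1,16,26,0,0,0,0],[1,16,26,0,0,0,0],[1,16,26,0,0,0,0],[1,16,26,0,0,0,0],[1,16,26,0,0,0,0],[1,15,26,0,0,0,0],[1,0,0,0,0,0,0],[1,0,0,0,0,0,0]]}}

```text
t: 23.03
eef_pos: [0.5554, -0.1742, 0.1444]
ee_rot: [-3.141, 0.001, -0.001]
force: [-0.4, -0.4, -1.1]
width: 0.0609
gripper_force: 29.7
```

```bash
python3 - <<'E'
from h import *
s=arm.get_state();print(s['t'],s['eef_pos'],s['ee_rot'],s['width'],s['gripper_force'])
f=arm.grab_frame('wrist');save(f,'w6.png')
c=(.6005,-.1725);print(circ(f,c,.012,.046),circ(f,c,.016,.0335))
for z in(.165,.168): print(circ(f,s['eef_pos'][:2],z,.031))
rec(f,'roll_lilac_mid')
E
```

```text
23.0333 [ 0.55542631 -0.17423313  0.14436453] [-3.14134519e+00  1.10373388e-03 -5.27421660e-04] 0.06091567618200104 29.749766390305012
(array([ 0.6002491, -0.1722491]), np.float32(25.580212)) (array([ 0.6007509, -0.1727509]), np.float32(40.0))
(array([ 0.56069513, -0.17699298]), np.float32(22.396059))
(array([ 0.556179  , -0.17498581]), np.float32(22.296688))
roll_lilac_mid 0.65 [ 566. -172.  168.]
```

View pics/w6.png

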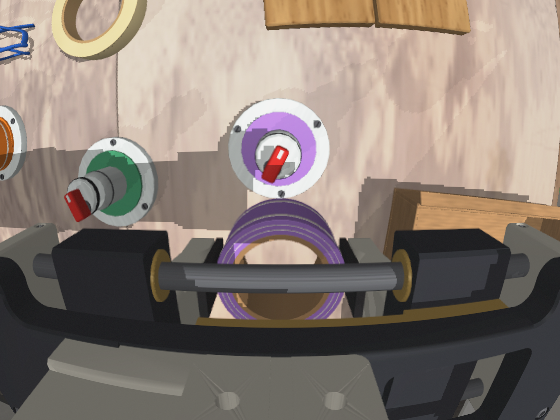

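The held roll is level at (280,265), and the lilac chuck is empty at (279,148). I'm 45 mm short in x.

Emit:
{"name": "servo_tool", "arguments": {"deltas": [[1,15,-1,0,0,0,0],[1,15,-1,0,0,0,0],[1,15,0,0,0,0,0],[1,0,0,0,0,0,0],[1,0,0,10,0,0,0],[1,0,0,10,0,0,0],[1,0,0,10,0,0,0],[1,0,0,10,0,0,0],[1,0,0,10,0,0,0],[1,0,0,10,0,0,0],[1,0,0,10,0,0,0],[1,0,0,10,0,0,0],[1,0,0,10,0,0,0],[1,0,0,10,0,0,0],[1,0,0,11,0,0,0],[1,0,0,0,0,0,0],[1,0,0,0,0,0,0]]}}

```text
t: 24.55
eef_pos: [0.6002, -0.1709, 0.0334]
ee_rot: [3.142, 0.001, 0.002]
force: [0.5, 0.7, 0.2]
width: 0.0608
gripper_force: 29.8
```

Emit:
{"name": "servo_tool", "arguments": {"deltas": [[-1,0,0,0,0,0,0],[-1,0,0,0,0,0,0],[-1,0,0,0,0,0,0],[-1,0,0,0,0,0,0],[-1,0,0,-20,0,0,0],[-1,0,0,-25,0,0,0],[-1,0,0,-25,0,0,0],[-1,0,0,-20,0,0,0],[-1,-4,-1.2,0,0,0,0],[-1,-3.7,-1.2,0,0,0,0],[-1,0,0,0,0,0,6.65],[-1,0,0,0,0,0,6.65],[-1,0,0,0,0,0,6.65],[-1,0,0,0,0,0,6.65],[-1,0,0,0,0,0,0],[-1,0,0,0,0,0,0]]}}

```text
t: 25.88
eef_pos: [0.5921, -0.1684, 0.1232]
ee_rot: [3.141, 0.001, -0.459]
force: [-0.2, -0.0, 0.3]
width: 0.0875
gripper_force: 0.0
```

```bash
python3 - <<'E'
from h import *
s=arm.get_state();print(s['t'],s['eef_pos'],s['ee_rot'],s['width'])
f=arm.grab_frame('wrist');c=(.6005,-.1725)
save(f,'w7.png');print(circ(f,c,.056,.031),key(f,c,.0885))
E
```

```text
25.8833 [ 0.59213533 -0.16843565  0.12322158] [ 3.14109059e+00  1.33582638e-03 -4.58555253e-01] 0.08750958275657338
(array([ 0.59824194, -0.17124552]), np.float32(35.128075)) (array([ 0.59834229, -0.1715466 ]), array([ 9.42514645, 26.03135796]), 26.56505012512207)
```

View pics/w7.png

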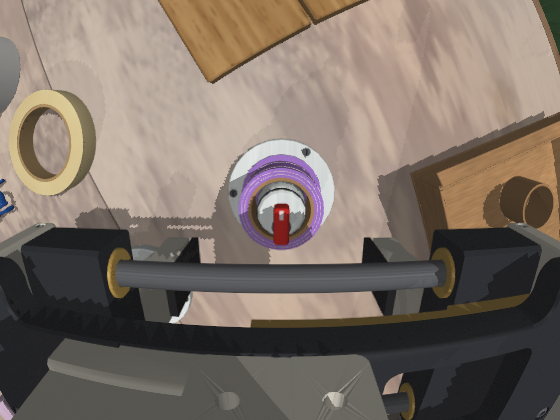

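The lilac roll is seated at (282,197) with its key at (282,225) aligned, same as for orange, so I'll pinch, press and turn it. The core is still in the box at (525,203).

Emit:
{"name": "servo_tool", "arguments": {"deltas": [[-1,0,0,16,0,0,0],[-1,0,0,16,0,0,0],[-1,0,0,13.5,0,0,0],[1,0,0,0,0,0,0],[1,0,0,0,0,0,0],[1,0,0,0,0,0,0],[1,0,0,0,0,0,0],[1,0,0,0,0,0,0],[1,0,0,0,0,0,0],[1,0,0,0,0,0,0],[1,0,0,0,0,0,0],[1,0,0,0,0,0,0],[1,0,0,0,0,0,0],[1,0,0,0,0,0,0],[1,0,0,0,0,0,0],[1,0,0,0,0,0,0],[1,0,0,0,0,0,0]]}}

```text
t: 27.35
eef_pos: [0.5927, -0.1688, 0.0786]
ee_rot: [3.141, 0.0, -0.462]
force: [0.5, -2.8, -0.1]
width: 0.0095
gripper_force: 30.0
```

Emit:
{"name": "servo_tool", "arguments": {"deltas": [[1,0,0,3,0,0,0],[1,0,0,3,0,0,0],[1,0,0,2.5,0,0,0],[1,0,0,0,0,0,0],[1,0,0,0,0,0,0]]}}

```text
t: 27.77
eef_pos: [0.5927, -0.1688, 0.07]
ee_rot: [3.141, 0.0, -0.462]
force: [-1.8, -3.1, 1.9]
width: 0.0098
gripper_force: 30.0
```

Emit:
{"name": "servo_tool", "arguments": {"deltas": [[1,0,0,0,0,0,6.5],[1,0,0,0,0,0,6.5],[1,0,0,0,0,0,6.5],[1,0,0,0,0,0,6.5],[1,0,0,0,0,0,6.5],[1,0,0,0,0,0,6.5],[1,0,0,0,0,0,6.5],[1,0,0,0,0,0,6.5],[1,0,0,0,0,0,6.5],[1,0,0,0,0,0,6.5],[1,0,0,0,0,0,6.5],[1,0,0,0,0,0,3],[1,0,0,0,0,0,0],[1,0,0,0,0,0,0]]}}

```text
t: 28.93
eef_pos: [0.5912, -0.1694, 0.0697]
ee_rot: [3.139, -0.001, -1.763]
force: [-5.0, -6.8, 2.2]
width: 0.0096
gripper_force: 30.0
```

Emit:
{"name": "servo_tool", "arguments": {"deltas": [[-1,0,0,0,0,0,0],[-1,0,0,0,0,0,0],[-1,0,0,0,0,0,0],[-1,0,0,0,0,0,0],[-1,0,0,-25,0,0,-6.8],[-1,0,0,-25,0,0,-6.8],[-1,0,0,-25,0,0,-6.8],[-1,0,0,-25,0,0,-6.8],[-1,0,0,-25,0,0,-6.8],[-1,0,0,-15,0,0,-6.8],[-1,0,0,0,0,0,-6.8],[-1,0,0,0,0,0,-6.8],[-1,0,0,0,0,0,-6.8],[-1,0,0,0,0,0,-6.8],[-1,0,0,0,0,0,-6.8],[-1,0,0,0,0,0,-6.8],[-1,0,0,0,0,0,-6.8],[-1,0,0,0,0,0,-6.8],[-1,0,0,0,0,0,-6]]}}

```text
t: 30.52
eef_pos: [0.5931, -0.1681, 0.21]
ee_rot: [-3.141, -0.0, 0.01]
force: [-0.1, 1.2, 0.3]
width: 0.0877
gripper_force: 0.0
```

Emit:
{"name": "servo_tool", "arguments": {"deltas": [[-1,-15,-25,0,0,0,0],[-1,-15,-25,0,0,0,0],[-1,-15,-25,0,0,0,0],[-1,-15,-25,0,0,0,0],[-1,-15,-25,0,0,0,0],[-1,-15,-25,0,0,0,0],[-1,-15,-25,0,0,0,0],[-1,-15,-25,0,0,0,0],[-1,-15,-25,0,0,0,0],[-1,-15,-25,0,0,0,0],[-1,0,0,0,0,0,0],[-1,0,0,0,0,0,0]]}}

```text
t: 31.52
eef_pos: [0.4415, 0.0824, 0.2105]
ee_rot: [-3.141, -0.001, 0.007]
force: [-0.5, 0.0, 1.1]
width: 0.0876
gripper_force: 0.0
```

```bash
python3 - <<'E'
from h import *
s=arm.get_state();print(s['t'],s['eef_pos'],s['ee_rot'],s['width'])
f=arm.grab_frame('wrist');save(f,'w8.png')
rec(f,'roll_green_mid')
for nm,c in(('gre',(.456,.137)),): print(nm,circ(f,c,.04,.031),circ(f,c,.04,.0215))
E
```

```text
31.5167 [0.44152325 0.08238291 0.2105385 ] [-3.14053562e+00 -1.12192558e-03  7.41979366e-03] 0.08756851778940844
roll_green_mid 0.69 [455. 140.  39.]
gre (array([0.4562509 , 0.13825448]), np.float32(25.32968)) (array([0.4562509 , 0.13825448]), np.float32(28.496244))
```

View pics/w8.png

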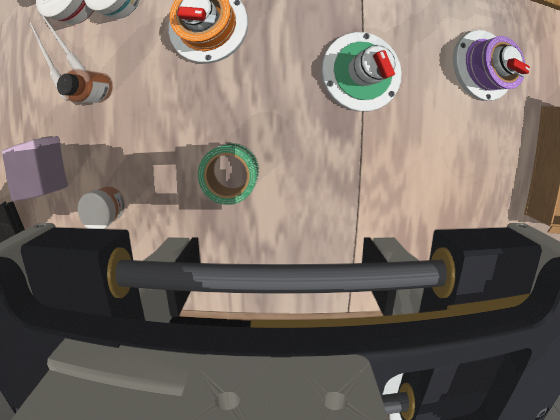

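The lilac key at (518,67) and the orange key at (192,13) are turned. The green roll is undisturbed at (228,173).

Emit:
{"name": "servo_tool", "arguments": {"deltas": [[-1,5,-19,10,0,0,0.4],[-1,5,-19,10,0,0,0],[-1,5,-18,10,0,0,0],[-1,0,0,25,0,0,0],[-1,0,0,25,0,0,0],[-1,0,0,25,0,0,0],[-1,0,0,25,0,0,0],[-1,0,0,25,0,0,0],[-1,0,0,25,0,0,0],[-1,0,0,14.5,0,0,0],[-1,0,0,0,0,0,0],[1,0,0,0,0,0,0],[1,0,0,0,0,0,0],[1,0,0,0,0,0,0],[1,0,0,0,0,0,0],[1,0,0,0,0,0,0],[1,0,0,0,0,0,0]]}}

```text
t: 33.03
eef_pos: [0.4577, 0.1374, 0.0166]
ee_rot: [-3.14, -0.002, -0.003]
force: [-0.1, -1.1, 7.0]
width: 0.0609
gripper_force: 30.0
```

Emit:
{"name": "servo_tool", "arguments": {"deltas": [[1,0,0,-20,0,0,0],[1,0,0,-30,0,0,0],[1,0,0,-30,0,0,0],[1,0,0,-30,0,0,0],[1,0,0,-20,0,0,0],[1,10,24,0,0,0,0],[1,10,24,0,0,0,0],[1,10,24,0,0,0,0],[1,10,24,0,0,0,0],[1,10,24,0,0,0,0],[1,10,25,0,0,0,0],[1,0,0,0,0,0,0],[1,0,0,0,0,0,0]]}}

```text
t: 34.12
eef_pos: [0.5163, -0.0094, 0.1454]
ee_rot: [-3.142, 0.001, -0.006]
force: [0.5, 0.2, -1.0]
width: 0.0613
gripper_force: 30.0
```

```bash
python3 - <<'E'
from h import *
s=arm.get_state();print(s['t'],s['eef_pos'],s['ee_rot'],s['width'],s['gripper_force'])
f=arm.grab_frame('wrist');save(f,'w9.png')
c=(.5712,-.007);print(circ(f,c,.012,.046),circ(f,c,.016,.0335),key(f,c,.0885))
E
```

```text
34.1167 [ 0.51628612 -0.00943361  0.14536783] [-3.14158402e+00  5.53080749e-04 -5.68852100e-03] 0.06129564248583094 29.998833378776908
(array([ 0.5714509, -0.0072509]), np.float32(29.727348)) (array([ 0.5714509, -0.0072509]), np.float32(39.998535)) (array([ 0.56745931, -0.00930639]), array([23.87668432,  9.40111003]), 64.79888153076172)
```

View pics/w9.png

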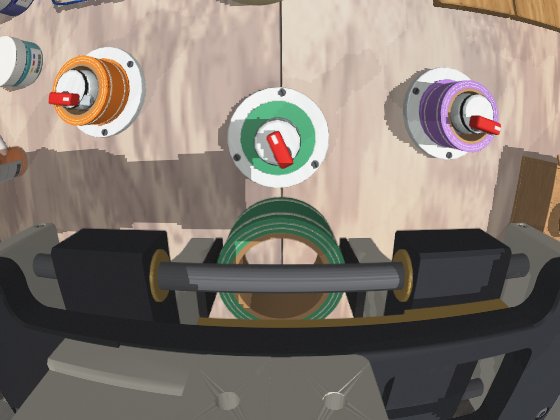

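The green roll is held at (280,265) and the green chuck is ahead at (278,137). The orange and lilac rolls are seated with their keys turned.

Emit:
{"name": "servo_tool", "arguments": {"deltas": [[1,18,-1,0,0,0,0],[1,18,-1,0,0,0,0],[1,19,0,0,0,0,0],[1,0,0,0,0,0,0],[1,0,0,10,0,0,0],[1,0,0,10,0,0,0],[1,0,0,10,0,0,0],[1,0,0,10,0,0,0],[1,0,0,10,0,0,0],[1,0,0,10,0,0,0],[1,0,0,10,0,0,0],[1,0,0,10,0,0,0],[1,0,0,10,0,0,0],[1,0,0,10,0,0,0],[1,0,0,11,0,0,0],[1,0,0,0,0,0,0],[1,0,0,0,0,0,0]]}}

```text
t: 35.58
eef_pos: [0.5711, -0.0066, 0.0339]
ee_rot: [3.141, 0.001, -0.003]
force: [0.9, 1.6, -1.0]
width: 0.061
gripper_force: 30.0
```

Emit:
{"name": "servo_tool", "arguments": {"deltas": [[-1,0,0,0,0,0,0],[-1,0,0,0,0,0,0],[-1,0,0,0,0,0,0],[-1,0,0,0,0,0,0],[-1,0,0,-20,0,0,0],[-1,0,0,-25,0,0,0],[-1,0,0,-25,0,0,0],[-1,0,0,-20,0,0,0],[-1,-4,2.2,0,0,0,0],[-1,-3.8,2.3,0,0,0,0],[-1,0,0,0,0,0,-6.4],[-1,0,0,0,0,0,-6.4],[-1,0,0,0,0,0,-6.4],[-1,0,0,0,0,0,-6.4],[-1,0,0,0,0,0,0],[-1,0,0,0,0,0,0]]}}

```text
t: 36.92
eef_pos: [0.563, -0.0111, 0.1238]
ee_rot: [-3.141, 0.001, 0.44]
force: [-0.2, 0.1, -0.2]
width: 0.0877
gripper_force: 0.0
```

```bash
python3 - <<'E'
from h import *
s=arm.get_state();print(s['t'],s['eef_pos'],s['ee_rot'],s['width'])
f=arm.grab_frame('wrist');c=(.5714,-.0073)
save(f,'w10.png');print(circ(f,c,.056,.031),key(f,c,.0885))
E
```

```text
36.9167 [ 0.56297306 -0.01114332  0.12379181] [-3.14124606e+00  1.28564559e-03  4.40038829e-01] 0.08769050301325262
(array([ 0.57014552, -0.00654731]), np.float32(28.221199)) (array([ 0.56912475, -0.00826578]), array([25.95538013,  9.26088067]), 65.55604553222656)
```

View pics/w10.png

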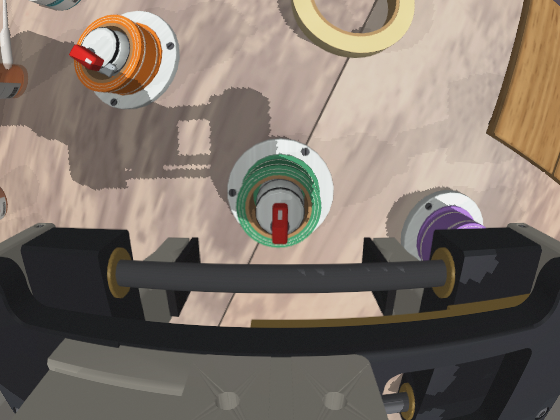

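The green roll is seated at (280,195), and its key is aligned at (280,223).

Emit:
{"name": "servo_tool", "arguments": {"deltas": [[-1,0,0,16,0,0,0],[-1,0,0,16,0,0,0],[-1,0,0,14,0,0,0],[1,0,0,0,0,0,0],[1,0,0,0,0,0,0],[1,0,0,0,0,0,0],[1,0,0,0,0,0,0],[1,0,0,0,0,0,0],[1,0,0,0,0,0,0],[1,0,0,0,0,0,0],[1,0,0,0,0,0,0],[1,0,0,0,0,0,0],[1,0,0,0,0,0,0],[1,0,0,0,0,0,0],[1,0,0,0,0,0,0],[1,0,0,0,0,0,0],[1,0,0,0,0,0,0]]}}

```text
t: 38.38
eef_pos: [0.5634, -0.0104, 0.0784]
ee_rot: [-3.141, 0.0, 0.443]
force: [-0.8, 4.4, 0.5]
width: 0.0096
gripper_force: 30.0
```

Emit:
{"name": "servo_tool", "arguments": {"deltas": [[1,0,0,3,0,0,0],[1,0,0,3,0,0,0],[1,0,0,2.5,0,0,0],[1,0,0,0,0,0,0],[1,0,0,0,0,0,0]]}}

```text
t: 38.8
eef_pos: [0.5634, -0.0104, 0.07]
ee_rot: [-3.141, 0.0, 0.444]
force: [-2.6, 5.8, 2.5]
width: 0.0097
gripper_force: 30.0
```

Emit:
{"name": "servo_tool", "arguments": {"deltas": [[1,0,0,0,0,0,6.5],[1,0,0,0,0,0,6.5],[1,0,0,0,0,0,6.5],[1,0,0,0,0,0,6.5],[1,0,0,0,0,0,6.5],[1,0,0,0,0,0,6.5],[1,0,0,0,0,0,6.5],[1,0,0,0,0,0,6.5],[1,0,0,0,0,0,6.5],[1,0,0,0,0,0,6.5],[1,0,0,0,0,0,6.5],[1,0,0,0,0,0,3],[1,0,0,0,0,0,0],[1,0,0,0,0,0,0]]}}

```text
t: 39.97
eef_pos: [0.563, -0.0116, 0.07]
ee_rot: [3.14, 0.0, -0.855]
force: [-2.7, -4.0, 3.0]
width: 0.0097
gripper_force: 30.0
```

Emit:
{"name": "servo_tool", "arguments": {"deltas": [[-1,0,0,0,0,0,0],[-1,0,0,0,0,0,0],[-1,0,0,0,0,0,0],[-1,0,0,0,0,0,0],[-1,0,0,-25,0,0,-7],[-1,0,0,-25,0,0,-7],[-1,0,0,-25,0,0,-7],[-1,0,0,-25,0,0,-7],[-1,0,0,-30,0,0,-7],[-1,0,0,-30,0,0,-7],[-1,0,0,0,0,0,-7],[-1,-20,0,0,0,0,0],[-1,-20,0,0,0,0,0],[-1,-20,0,0,0,0,0],[-1,-20,0,0,0,0,0],[-1,-20,0,0,0,0,0],[-1,0,0,0,0,0,0],[-1,0,0,0,0,0,0]]}}

```text
t: 41.47
eef_pos: [0.4634, -0.0106, 0.2307]
ee_rot: [-3.141, -0.002, -0.0]
force: [1.0, -0.6, 0.4]
width: 0.0875
gripper_force: 0.0
```

```bash
python3 - <<'E'
from h import *
s=arm.get_state();print(s['t'],s['eef_pos'],s['width'])
f=arm.grab_frame('wrist');save(f,'w11.png')
for nm,c in(('lil',(.6005,-.1725)),('gre',(.5714,-.0073)),('ora',(.6258,.1663))):
    print(nm,circ(f,c,.056,.031),[key(f,c,z) for z in(.082,.0885)])
E
```

```text
41.4667 [ 0.46340694 -0.01057112  0.23071282] 0.0875278015902062
lil (array([ 0.59774014, -0.17074373]), np.float32(35.093895)) [(array([ 0.59028352, -0.16949928]), array([27.46311666, 11.1413674 ]), 8.130102157592773), (array([ 0.58917917, -0.16616996]), array([26.97388543, 11.03477218]), 8.972625732421875)]
gre (array([ 0.56914194, -0.0070491 ]), np.float32(34.433918)) [(array([ 0.56541997, -0.01459388]), array([ 9.51485665, 23.79723798]), 49.89908981323242), (array([ 0.56484678, -0.01461865]), array([ 9.27773124, 23.30808715]), 49.08561706542969)]
ora (array([0.62404373, 0.16354014]), np.float32(37.43078)) [(array([0.61469659, 0.16195661]), array([29.80029636, 10.35758712]), 11.0035400390625), (array([0.61299714, 0.15823411]), array([29.30044906,  9.91211895]), 10.885526657104492)]
```

View pics/w11.png

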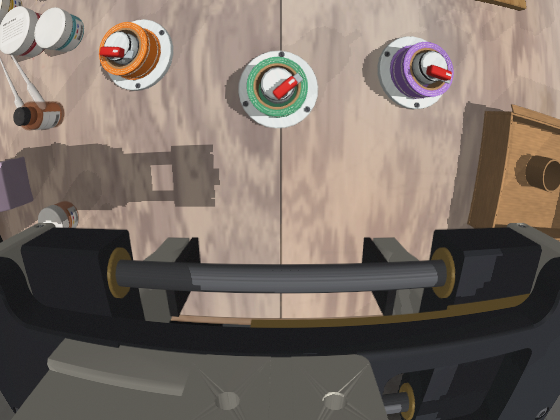

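All three rolls are seated (at (130,50), (277,88) and (421,70)). Each key is turned about 75° and held down, the core is in the box at (543,173), and the bystanders are undisturbed. Handing in.

```bash
python3 -c "
from station import arm
print(arm.job_done())"
```

```text
the job is handed in; nothing more can be done
None
```

The job is handed in: the core is in the box, all three rolls are seated on the chucks of their colours, and all three keys are turned to their stops and look locked in the last picture; the hand-in call returned no verdict.

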